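Work a length of tube past the bench post into the stock bay

ROBOT

A 6-joint arm with a two-finger parallel gripper is mounted at the origin on the work surface. World frame = base frame: x ahead of the robot, y to its left, z up, the work surface at z = 0. Lengths are in m, angles in rad, forces in N, time in s.
With the tool pointing down it reaches from about 0.275 to 1 m from the base axis. Payload 8.4 kg.
Tool frame: the origin (TCP) lies on the mounting face of the last link; the fingertips stand 173 mm ahead of it and the grasp point (between the pads) lies 155 mm ahead of it (env.pinch_z is the distance from the TCP to the grasp point, in m); z points along the fingers, y is the direction in which the jaws open and shut (so a half turn about z gives the same grasp; the last joint's range is limited). The gripper opens to 85 mm and grips with 20 to 120 N. Pads are 22 mm wide; open, the fingers measure 114 mm over their backs; the gripper's body (76 mm by 85 mm) begins 54 mm behind the grasp point. The pads swing forward as they close: fully open they stand 13 mm farther back than shut.
Start: joints at [1.203, 0.353, 1.633, -0, 1.155, -0.002], TCP at [0.224, 0.584, 0.405] pointing down, gripper open.
Joint ranges: [-2.63, 2.63], [-0.92, 2.1], [0.06, 2.66], [-1.3, 4.44], [0, 2.69], [-3.02, 3.02]. Speed limits (rad/s): [2.22, 2.22, 2.79, 3.14, 3.14, 3.14].

INTERFACE

Orientations are given as a unit quaternion [w, x, y, z].
In Python, from rig import env gives the robot as it stands.
- The arm moves only by the shell command python3 -m creep 'ROWS' [FORCE]. ROWS is JSON, a list that holds one entry, the list of rows, each a list of 7 numbers: the opening, from -1 (shut) to 1 (fully open), so that 0 is half open, then the shift along the tool's x, y, z in mm, then the turn, a rotation vector about the tool's x, y, z in degrees. A call has 1 to 20 rows; each row is the pose to reach, as a shift and turn from the pose commanded when the call began, along the tool's axes at that moment; what a row does not reach only later rows make up. A row lasts 1/12 s, in which the tool goes at most 41.7 mm and 7.16 degrees, less where a joint would pass 70% of its speed; a pose out of reach is approached as far as the arm can. A call with a gripper value outside its range is refused whole. The fingers move at their own pace and stop on an object; FORCE is the grip in N (left out, the last holds). Time passes only in rows, so rows that repeat a pose let the fingers close. It gives the time, the measured TCP pose, the force and the opening at its end, in the units of the state.
- env.read_state(): the state, without advancing time (a new reading comes with each control period).
- env.get_image(name): name is "scene" or "top"; returns a dict with "color" (420x560x3 uint8, red, green, blue), "intrinsics" (3x3 intrinsics, pixels), "R" (3x3) and "t" (3): a world point X has camera coordinates R X + t. Camera axes: x right, y down, z forward; pixel columns grow to the right and rows downward; lengths in m; the calibration is good to about 2 mm. A picture is of the moment at which its call begins. There is no depth.
- env.sign_off(): hands the job in, once; it reports no verdict.
The state is a dict: "time": time; "q": joint angles; "joint_velocities": joint speeds; "joint_efforts": joint torques, N m; "position": TCP position; "ee_rot": TCP orientation; "force": force on the tool from outside, world axes, zero at the start; "ft_torque": the same for the moment, N m; "opening": opening from 0.0 (shut) to 1.0 (fully open).
Only numpy, scipy, OpenCV 4.12 (cv2) and the standard library are available. Lean on these libraries where they do the work, as an engineer would, in place of code of your own. Each camera call takes 0.05 s, during which the arm holds its last target. There are 200 camera calls.

TASK

Put the red-ended length of square tube away in the green stock bay by pushing it along the bench with the fingertips: angle it red end first past the steel post and into the bay, then push the plain end round so that the whole tube lies snug along the bay's back wall, between its two cheeks. Push only: do not lift or tip the tube, and leave the other things on the bench where they are.

Things in the scene. Friction and masses are not known exactly. Their poses are not given: they have to be found in the camera images.
- bar: bare aluminium square tube, 260 mm long, 30 wide, 30 high, about 0.4 kg, lying flat; its last 45 mm at one end is red. Origin: centre of its underside. y runs along it (red end at -y, plain end at +y), z up. Slides with ordinary friction. Starts on the robot's side of the post, within 0.25 rad of parallel to the bay, red end nearest the post but to its left and clear of it.
- red_end (a point): centre of the tube's red end face, 15 mm above the bench when it lies flat
- plain_end (a point): centre of the tube's plain end face, 15 mm above the bench when it lies flat
- bay: stock bay, fixed: green back wall (40 mm high, 12 thick) with a green cheek at each end (30 high, 12 thick), open to the robot; yellow paint between, no step. Origin: on the bench, middle of the back wall's inner face. x points away from the robot into the wall, y along it to the robot's left. Inside 300 mm long (y -150 to 150), 50 deep (mouth at x = -50).
- post: fixed upright steel post, 28 mm in diameter, 60 mm high, yellow band, in front of the bay's mouth on its right-hand (-y) half, 110 to 140 mm before the back wall; because of it the tube will not go straight in. The dark disc at its foot is flush. Origin: its axis at the bench.
- offcut: a brass round offcut standing on end, 26 mm in diameter, 45 mm high; leave it alone. Origin: centre of its underside
- wax_jar: a small jar with a black cap, 52 mm in diameter, 50 mm high; leave it alone. Origin: centre of its underside
- scale_block: a dark wood handle block, 40 x 110 x 22 mm (its x, y, z), lying to the left of the bay; leave it alone. Origin: centre of its underside
- wire_brush: a brush lying at the right; leave it alone
- wrench: a wrench lying at the left; leave it alone
- hammer: a hammer lying at the far left; leave it alone
- mug: a blue mug, 85 mm high, standing at the far right; leave it alone. Origin: centre of its underside

How it is judged:
By the outcome, as a careful person would: the job done as asked, in the order asked, and still so for the second after the job is handed in, with the robot touching nothing.
It also fails if it takes over 51 s, if anything falls off the work surface, if the arm or the gripper's body presses on something with over 40 N, if the wrist force passes 120 N, or if a joint passes its speed limit or range.

## Working session

There is one attempt and no reset: what is moved stays moved. The work goes in short steps, Python scripts to look and compute and a shell command to move; the robot and the scene stay as the last step left them, time stands still between calls to the robot, and variables do not carry over. Pictures are saved under pics/ and viewed, about 8 in all and at most 12, crops included, and the job is handed in when it is done.

```bash
mkdir -p pics; ls; python3 - <<'E'
from rig import env
import cv2
for n in("top","scene"):
    d=env.get_image(n); cv2.imwrite(f"pics/{n}0.png",d["color"][:,:,::-1])
    print(n,d["intrinsics"].round(1).tolist(),d["R"].round(3).tolist(),d["t"].round(3).tolist())
s=env.read_state(); print(s)
E
```

```text
pics
top [[523.1, 0.0, 274.9], [0.0, 523.1, 207.9], [0.0, 0.0, 1.0]] [[0.02, -1.0, -0.008], [-0.99, -0.019, -0.137], [0.136, 0.011, -0.991]] [0.013, 0.534, 1.427]
scene [[434.7, 0.0, 280.1], [0.0, 434.7, 205.6], [0.0, 0.0, 1.0]] [[-0.281, 0.96, 0.002], [0.656, 0.193, -0.73], [-0.7, -0.204, -0.684]] [0.147, -0.304, 1.512]
{'time': 0.1, 'q': array([ 1.20260113e+00,  3.53594240e-01,  1.63406737e+00, -9.42296257e-06,
        1.15518092e+00, -2.37856158e-03]), 'joint_velocities': array([-0.00037648, -0.0024098 , -0.00175186, -0.0003424 ,  0.00140304,
       -0.00078653]), 'joint_efforts': array([ 3.50988648e-04, -6.06353045e+01, -3.42823434e+01,  5.51314702e-05,
        4.04026592e-03, -3.11231395e-05]), 'position': array([0.22348338, 0.5834536 , 0.40402377]), 'ee_rot': array([-1.10896092e-04,  1.81888233e-01,  9.83319012e-01, -6.15035788e-04]), 'force': array([-0.12022551,  0.02187274, -0.30134807]), 'ft_torque': array([ 0.04708451, -0.00345176, -0.03122818]), 'opening': 0.9969262179081985}
```

View pics/top0.png

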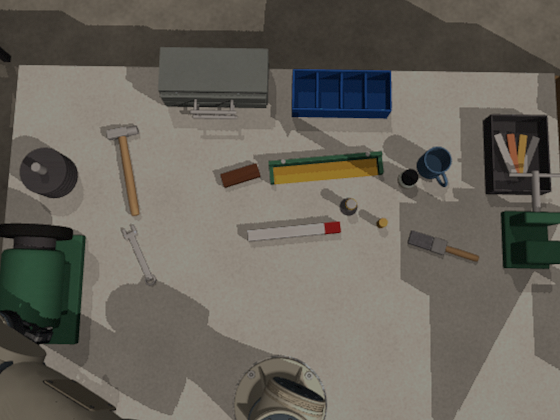

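View pics/scene0.png

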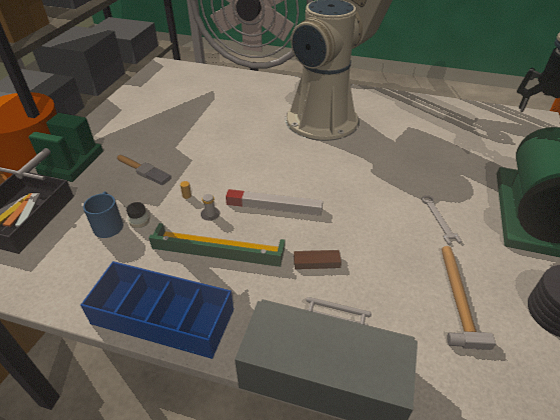

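The top view shows the bar from about (247,236) to its red end at (340,228), the bay from (270,170) to (382,162), the post at (348,207), the offcut at (382,222) and the jar at (409,178). The scene view agrees with this layout.

```bash
cat > h.py <<'E'
from rig import env
import numpy as np, cv2
def ray(d,p,z):
    K,R,t=d["intrinsics"],np.array(d["R"]),np.array(d["t"])
    p=np.atleast_2d(np.array(p,float)); c=-R.T@t
    v=(np.c_[p,np.ones(len(p))]@np.linalg.inv(K).T)@R
    return (c+v*((z-c[2])/v[:,2])[:,None])[:,:2]
def proj(d,X):
    X=np.atleast_2d(np.array(X,float)); q=(X@np.array(d["R"]).T+d["t"])@np.array(d["intrinsics"]).T
    return q[:,:2]/q[:,2:]
def blob(m):
    n,l,s,c=cv2.connectedComponentsWithStats(m.astype(np.uint8)); i=1+np.argmax(s[1:,4]); return l==i
def masks(d,roi=(200,130,420,300)):
    hsv=cv2.cvtColor(d["color"],cv2.COLOR_RGB2HSV); h,s,v=[hsv[:,:,i].astype(int) for i in range(3)]
    z=np.zeros(h.shape,bool); x0,y0,x1,y1=roi; z[y0:y1,x0:x1]=1
    return dict(red=blob(z&((h<6)|(h>172))&(s>150)&(v>70)),yel=blob(z&(h>15)&(h<30)&(s>140)&(v>80)),
      grn=blob(z&(h>50)&(h<95)&(s>70)&(v>25)),whi=blob(z&(s<35)&(v>165)))
def rect(m,d,z):
    c=np.argwhere(m)[:,::-1]; w=ray(d,c,z); r=cv2.minAreaRect((w*1000).astype(np.float32))
    return cv2.boxPoints(r).round(0).tolist(), np.round(r[1],0), int(m.sum())
def crop(d,name,roi=(225,135,425,265),k=4):
    x0,y0,x1,y1=roi; cv2.imwrite(name,cv2.resize(d["color"][y0:y1,x0:x1,::-1],None,fx=k,fy=k,interpolation=cv2.INTER_CUBIC))
E
python3 - <<'E'
from h import *
d=env.get_image("top"); m=masks(d)
for k,z in(("red",.03),("whi",.03),("yel",0),("grn",.04)): print(k,rect(m[k],d,z))
print("post top/foot",ray(d,[[349,203]],.06),"offcut",ray(d,[[383,220]],.045),"jar",ray(d,[[409,176]],.05))
print("pix values bar",d["color"][233,260:340:20].tolist(), d["color"][245,300].tolist())
crop(d,"pics/c1.png")
E
```

```text
Traceback (most recent call last):
  File "h.py", line 17, in masks
    grn=blob(z&(h>50)&(h<95)&(s>70)&(v>25)),whi=blob(z&(s<35)&(v>165)))
                                                ~~~~^^^^^^^^^^^^^^^^^^
  File "h.py", line 12, in blob
    n,l,s,c=cv2.connectedComponentsWithStats(m.astype(np.uint8)); i=1+np.argmax(s[1:,4]); return l==i
                                                                      ~~~~~~~~~^^^^^^^^^
ValueError: attempt to get argmax of an empty sequence
```

```bash
sed -i 's/(s<35)&(v>165)/(s<40)\&(v>WT)/; s/^def masks/WT=145\ndef masks/' h.py
sed -i 's/i=1+np.argmax(s\[1:,4\]); return l==i/return l==(1+np.argmax(s[1:,4]) if n>1 else -1)/' h.py
python3 - <<'E'
from h import *
d=env.get_image("top"); crop(d,"pics/c1.png")
hsv=cv2.cvtColor(d["color"],cv2.COLOR_RGB2HSV)
print("bar",hsv[233,255:330:15].tolist(),"bench",hsv[250,260:340:20].tolist(),"red",hsv[228,332].tolist(),"grn",hsv[157,300:340:20].tolist(),"yel",hsv[172,300].tolist())
m=masks(d)
for k,z in(("red",.03),("whi",.03),("yel",0),("grn",.04)):
    if m[k].any(): print(k,rect(m[k],d,z))
print("post top",ray(d,[[349,203]],.06),"offcut",ray(d,[[383,220]],.045),"jar",ray(d,[[409,176]],.05))
E
```

```text
bar [[12, 23, 143], [13, 25, 142], [12, 23, 142], [13, 21, 143], [19, 19, 146]] bench [[17, 32, 145], [21, 28, 144], [16, 34, 143], [18, 30, 144]] red [1, 205, 113] grn [[17, 39, 91], [71, 111, 76]] yel [19, 188, 134]
red ([[466.0, -118.0], [470.0, -160.0], [500.0, -157.0], [496.0, -115.0]], array([30., 42.]), 163)
whi ([[502.0, 8.0], [507.0, -34.0], [510.0, -33.0], [505.0, 9.0]], array([ 3., 42.]), 16)
yel ([[610.0, 28.0], [641.0, -270.0], [691.0, -265.0], [659.0, 33.0]], array([ 50., 299.]), 1708)
grn ([[603.0, 37.0], [633.0, -235.0], [697.0, -228.0], [667.0, 44.0]], array([ 64., 273.]), 558)
post top [[ 0.54804275 -0.18069974]] offcut [[ 0.50446195 -0.27672364]] jar [[ 0.62882167 -0.34918444]]
```

View pics/c1.png

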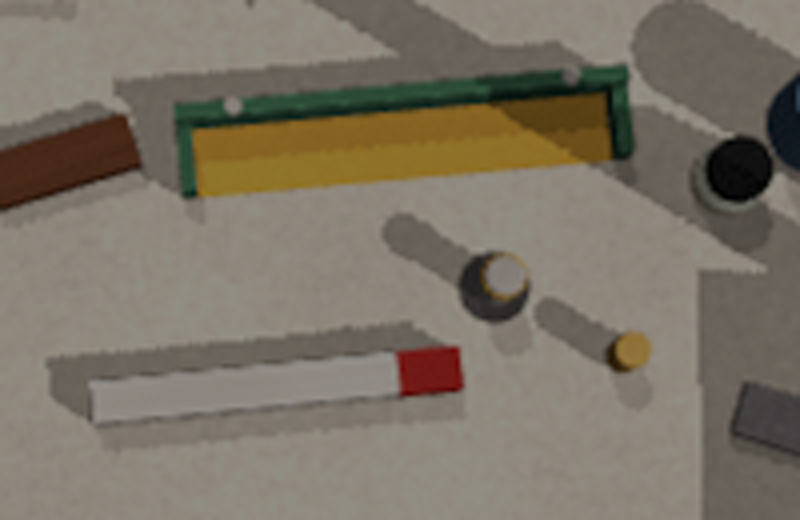

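Yellow floor measures 50 x 299 mm, so the bay pose is trustworthy. In the crop, the bar's plain end is at about (92,402) and its red end face at (461,369). Next I'll get everything in the bay frame and plan the first approach.

```bash
cat >> h.py <<'E'
O=np.array([.675,-.116]); B=.107
M=np.array([[np.cos(B),-np.sin(B)],[np.sin(B),np.cos(B)]])   # bay->world
def tobay(w): return (np.atleast_2d(w)-O)@M*1000
def plan(*P):
    """P: (bay x mm, bay y mm, TCP z mm, phi deg of tool y from bay y) -> row shift/turn from current pose"""
    from scipy.spatial.transform import Rotation as Ro
    s=env.read_state(); q=s["ee_rot"]; R=Ro.from_quat([q[1],q[2],q[3],q[0]])
    print("t",round(s["time"],2),"tcp bay",tobay(s["position"][:2]).round(1)[0],"z",round(s["position"][2]*1e3,1),"phi",round(np.degrees(np.arctan2(*R.as_matrix()[:2,1][::-1])-B)-90,1),"F",s["force"].round(1),"open",round(s["opening"],2))
    for x,y,z,f in P:
        w=np.r_[O+M@np.array([x,y])/1000,z/1000]; a=np.radians(f+90)+B
        yv=np.array([np.cos(a),np.sin(a),0]); zv=np.array([0,0,-1.]); xv=np.cross(yv,zv)
        D=R.inv()*Ro.from_matrix(np.c_[xv,yv,zv])
        print((x,y,z,f),"->",np.round(R.inv().apply(w-s["position"])*1000,1),np.round(np.degrees(D.as_rotvec()),1))
def red(d):
    m=masks(d,(200,100,440,300))["red"]; b=tobay(np.array(rect(m,d,.03)[0])/1000)
    print("red corners bay",b.round(0).tolist(),"n",m.sum())
E
python3 - <<'E'
from h import *
d=env.get_image("top")
e=tobay(ray(d,[[340.25,227.25],[248,235.5]],.03)); print("ends",e.round(1),"len",np.linalg.norm(e[1]-e[0]),"th",np.degrees(np.arctan2(-(e[1]-e[0])[0],(e[1]-e[0])[1])))
red(d)
print("post",tobay(ray(d,[[351,204]],.06)),"foot",tobay(ray(d,[[348.5,206.5]],0)))
print("block",tobay(ray(d,[[225,187],[260,176],[256.5,164],],.022)))
plan((-250,40,280,0),(-250,40,172,0))
E
```

```text
ends [[-195.   -23.6]
 [-195.5  235.1]] len 258.7232197302858 th 0.08965756844118217
red corners bay [[-208.0, 20.0], [-209.0, -22.0], [-178.0, -22.0], [-178.0, 20.0]] n 163
post [[-136.39322477  -55.95359759]] foot [[-135.00625745  -57.10850642]]
block [[-51.18334904 289.68265864]
 [-28.26870051 187.84479002]
 [  7.44233599 194.91294703]]
t 0.25 tcp bay [-374.2  743.8] z 404.3 phi -27.1 F [-0.1  0.2 -0.3] open 1.0
(-250, 40, 280, 0) -> [-431.  -569.9  124.7] [ -0.   -0.  -27.1]
(-250, 40, 172, 0) -> [-431.  -569.8  232.7] [ -0.   -0.  -27.1]
```

```bash
python3 -m creep '[[[1,-431,-570,125,0,0,-27],[1,-431,-570,125,0,0,-27],[1,-431,-570,125,0,0,-27],[1,-431,-570,125,0,0,-27],[1,-431,-570,125,0,0,-27],[1,-431,-570,125,0,0,-27],[1,-431,-570,125,0,0,-27],[1,-431,-570,125,0,0,-27],[1,-431,-570,125,0,0,-27],[1,-431,-570,125,0,0,-27],[1,-431,-570,125,0,0,-27],[1,-431,-570,125,0,0,-27],[1,-431,-570,125,0,0,-27],[1,-431,-570,125,0,0,-27],[1,-431,-570,125,0,0,-27],[1,-431,-570,125,0,0,-27],[1,-431,-570,125,0,0,-27],[1,-431,-570,125,0,0,-27],[1,-431,-570,125,0,0,-27],[1,-431,-570,125,0,0,-27]]]'
python3 -c "
from h import *
plan((-250,40,172,0))"
```

```text
time: 1.92
position: [0.4221, -0.1036, 0.2794]
ee_rot: [-0.0, -0.051, 0.999, 0.0]
force: [-1.0, 0.8, 0.3]
opening: 1.004
t 1.92 tcp bay [-250.1   39.4] z 279.4 phi -0.2 F [-1.   0.8  0.3] open 1.0
(-250, 40, 172, 0) -> [ -0.2   0.6 107.4] [ 0.  -0.  -0.2]
```

```bash
python3 -m creep '[[[1,0,0,30,0,0,0],[1,0,0,60,0,0,0],[1,0,0,85,0,0,0],[1,0,0,98,0,0,0],[1,0,0,107,0,0,0],[1,0,0,107,0,0,0],[1,0,0,107,0,0,0]]]'
python3 -c "
from h import *
import numpy as np
P=np.array([-194,186])
L=[]
for a in range(0,31,5):
    t=np.radians(a); c=P-np.array([-np.sin(t),np.cos(t)])*146+(-26)*np.array([np.cos(t),np.sin(t)]); L.append((*c.round(1),172,a))
plan(*L)
d=env.get_image('scene');crop(d,'pics/s1.png',(150,120,370,280),3.5)"
```

```text
time: 2.5
position: [0.4222, -0.1021, 0.173]
ee_rot: [-0.0, -0.053, 0.999, 0.0]
force: [0.1, 0.5, -0.3]
opening: 1.001
t 2.5 tcp bay [-249.9   40.8] z 173.0 phi -0.0 F [ 0.1  0.5 -0.3] open 1.0
(np.float64(-220.0), np.float64(40.0), 172, 0) -> [-29.9  -0.8   0.9] [ 0. -0. -0.]
(np.float64(-207.2), np.float64(38.3), 172, 5) -> [-42.7  -2.5   0.9] [ 0. -0. -5.]
(np.float64(-194.3), np.float64(37.7), 172, 10) -> [-55.6  -3.1   0.9] [  0.  -0. -10.]
(np.float64(-181.3), np.float64(38.2), 172, 15) -> [-68.6  -2.6   0.9] [  0.  -0. -15.]
(np.float64(-168.5), np.float64(39.9), 172, 20) -> [-81.4  -0.9   0.9] [  0.  -0. -20.]
(np.float64(-155.9), np.float64(42.7), 172, 25) -> [-94.    1.9   0.9] [  0.  -0. -25.]
(np.float64(-143.5), np.float64(46.6), 172, 30) -> [-106.4    5.9    0.9] [  0.  -0. -30.]
```

View pics/s1.png

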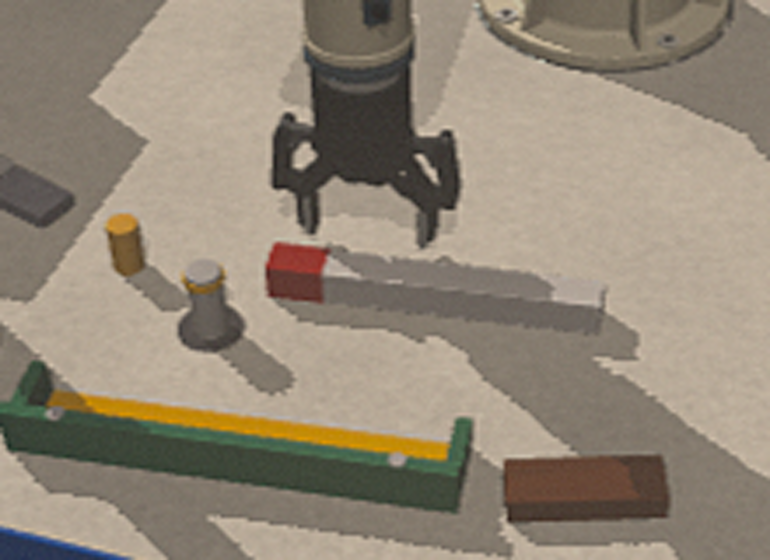

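The fingers hang at (308,230) and (427,240) in the crop, low and just behind the bar, and clear of the post at (205,300). I'll push along the arc.

```bash
python3 -m creep '[[[1,-15,0,1,0,0,0],[1,-25,-1,1,0,0,0],[1,-30,-1,1,0,0,0],[1,-36,-2,1,0,0,-2.5],[1,-43,-2.5,1,0,0,-5],[1,-49,-3,1,0,0,-7.5],[1,-56,-3,1,0,0,-10],[1,-62,-3,1,0,0,-12.5],[1,-69,-2.5,1,0,0,-15],[1,-75,-2,1,0,0,-17.5],[1,-81,-1,1,0,0,-20],[1,-88,0.5,1,0,0,-22.5],[1,-94,2,1,0,0,-25],[1,-100,4,1,0,0,-27.5],[1,-106,6,1,0,0,-30],[1,-106,6,1,0,0,-30],[1,-106,6,1,0,0,-30]]]'
python3 -c "
from h import *
plan()
d=env.get_image('top');red(d);crop(d,'pics/t2.png')"
```

```text
time: 3.97
position: [0.5272, -0.0856, 0.1721]
ee_rot: [0.0, -0.309, 0.951, -0.0]
force: [0.5, -0.5, -0.4]
opening: 0.998
t 3.97 tcp bay [-143.7   46. ] z 172.1 phi 29.9 F [ 0.5 -0.5 -0.4] open 1.0
red corners bay [[-659.0, 187.0], [-659.0, 187.0], [-659.0, 187.0], [-659.0, 187.0]] n 0
```

View pics/t2.png

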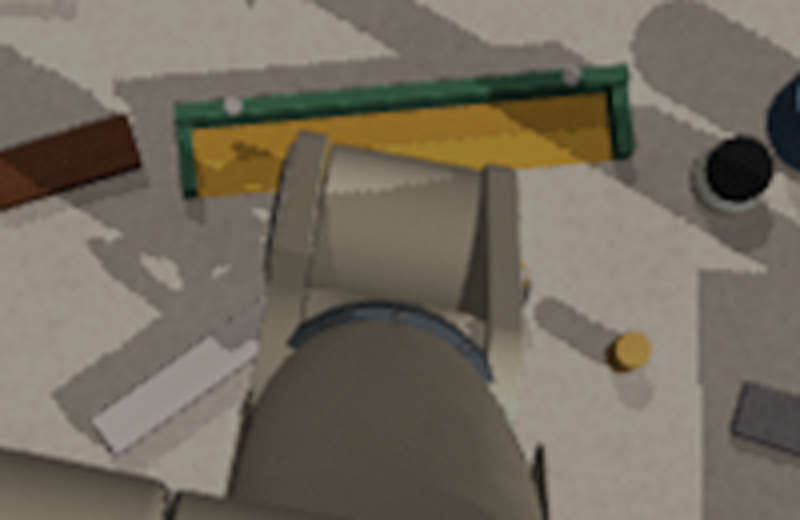

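The bar has turned to about 30°, with its plain end centred near crop (103,440). The arm hides the red end. I'll back off, lift, and go round behind the plain end.

```bash
python3 -m creep '[[[1,20,0,0,0,0,0],[1,35,0,0,0,0,0],[1,35,0,-40,0,0,0],[1,35,0,-80,0,0,0],[0,0,120,-110,0,0,0],[-1,0,240,-110,0,0,0],[-1,0,240,-110,0,0,0],[-1,0,240,-110,0,0,0],[-1,0,240,-110,0,0,0],[-1,0,240,-110,0,0,0],[-1,0,240,-110,0,0,0]]]'
python3 -c "
from h import *
d=env.get_image('top');red(d);crop(d,'pics/t3.png')
e=tobay(ray(d,[[250.75,245]],.03));print(e, env.read_state()['q'].round(2))
plan()"
```

```text
time: 4.93
position: [0.3822, 0.1114, 0.282]
ee_rot: [-0.001, -0.31, 0.951, 0.001]
force: [0.1, -0.5, -1.9]
opening: 0.006
red corners bay [[-124.0, 35.0], [-102.0, -1.0], [-76.0, 14.0], [-97.0, 51.0]] n 162
[[-222.55446443  229.62774925]] [ 0.28  0.18  2.21  0.    0.75 -1.93]
t 4.98 tcp bay [-265.5  255.8] z 282.0 phi 30.1 F [ 0.4 -1.  -0.9] open 0.0
```

View pics/t3.png

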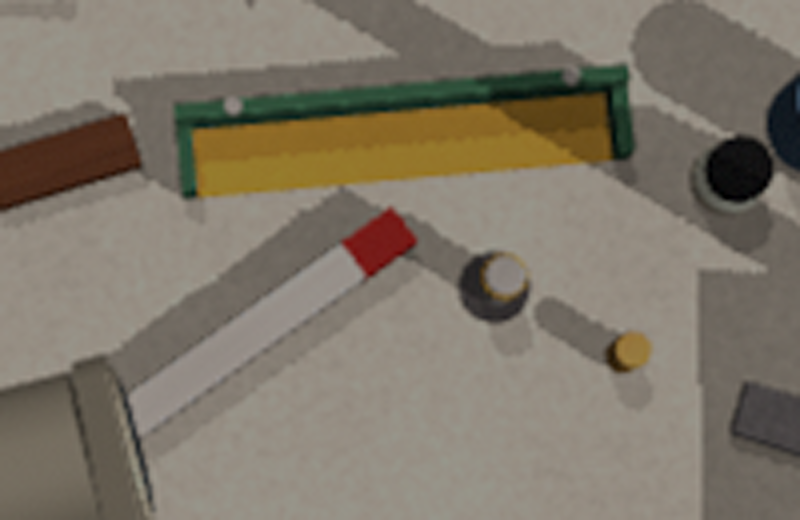

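The bar is free: red end face at about crop (405,225), plain end at (140,420), θ about 31°. Measured ends in the bay frame are red (-88,5) and plain (-222,229). The red end must finish near y = -130, so I'll push from the plain end on a slight arc (31° to 25°).

```bash
python3 - <<'E'
from h import *
C=np.array([-155.5,117.]);T=np.radians
def tool(C,th,gap=0): h=np.array([np.sin(T(th)),-np.cos(T(th))]); return C-h*(130+11.3+gap)
L=[(*tool(C,31,30).round(1),260,-59),(*tool(C,31,30).round(1),187,-59)]
S=0
for k in range(0,25):
    th=31-6*S/148
    if k%4==0: L.append((*tool(C,th).round(1),187,round(th-90,1)))
    h=np.array([np.sin(T(th)),-np.cos(T(th))]); C=C+h*148/24; S+=148/24
np.save("path.npy",np.array(L)); plan(*[tuple(map(float,l)) for l in L])
E
```

```text
t 4.98 tcp bay [-265.5  255.8] z 282.0 phi 30.1 F [ 0.4 -1.  -0.9] open 0.0
(-243.7, 263.8, 260.0, -59.0) -> [-22.9  -4.1  22. ] [ 0.  -0.  89.1]
(-243.7, 263.8, 187.0, -59.0) -> [-22.9  -4.1  95. ] [ 0.  -0.  89.1]
(-228.3, 238.1, 187.0, -59.0) -> [-23.3 -34.   95. ] [ 0.  -0.  89.1]
(-213.6, 218.1, 187.0, -60.0) -> [-26.  -58.7  95. ] [ 0.  -0.  90.1]
(-199.2, 197.9, 187.0, -61.0) -> [-28.3 -83.4  94.9] [ 0.  -0.  91.1]
(-185.3, 177.4, 187.0, -62.0) -> [ -30.1 -108.1   94.9] [ 0.  -0.  92.1]
(-171.6, 156.7, 187.0, -63.0) -> [ -31.5 -132.9   94.9] [ 0.  -0.  93.1]
(-158.4, 135.8, 187.0, -64.0) -> [ -32.5 -157.6   94.9] [ 0.  -0.  94.1]
(-145.5, 114.6, 187.0, -65.0) -> [ -33.  -182.4   94.9] [ 0.  -0.  95.1]
```

```bash
python3 -m creep '[[[-1,-23,5,22,0,0,45],[-1,-23,5,22,0,0,89],[-1,-23,5,22,0,0,89],[-1,-23,5,22,0,0,89],[-1,-23,5,22,0,0,89],[-1,-23,5,22,0,0,89],[-1,-23,5,22,0,0,89],[-1,-23,5,22,0,0,89],[-1,-23,5,22,0,0,89],[-1,-23,5,22,0,0,89],[-1,-23,5,22,0,0,89],[-1,-23,5,22,0,0,89],[-1,-23,5,22,0,0,89],[-1,-23,5,22,0,0,89],[-1,-23,5,22,0,0,89],[-1,-23,5,50,0,0,89],[-1,-23,5,75,0,0,89],[-1,-23,5,95,0,0,89],[-1,-23,5,95,0,0,89],[-1,-23,5,95,0,0,89]]]'
python3 -c "
from h import *
d=env.get_image('top');red(d)
plan(*[tuple(map(float,l)) for l in np.load('path.npy')[2:]])"
```

```text
time: 6.65
position: [0.4011, 0.1255, 0.1862]
ee_rot: [-0.001, 0.445, 0.895, -0.001]
force: [0.1, 0.2, -0.0]
opening: -0.003
red corners bay [[-124.0, 35.0], [-102.0, -1.0], [-76.0, 14.0], [-97.0, 51.0]] n 162
t 6.7 tcp bay [-246.1  269.5] z 187.0 phi -59.1 F [-0.1 -0.8  0.4] open 0.0
(-228.3, 238.1, 187.0, -59.0) -> [-36.1  -0.9  -0. ] [-0.  -0.  -0.1]
(-213.6, 218.1, 187.0, -60.0) -> [-60.8   1.4  -0. ] [-0.  -0.   0.9]
(-199.2, 197.9, 187.0, -61.0) -> [-85.5   3.4  -0. ] [-0.  -0.   1.9]
(-185.3, 177.4, 187.0, -62.0) -> [-1.103e+02  4.700e+00 -1.000e-01] [-0.  -0.   2.9]
(-171.6, 156.7, 187.0, -63.0) -> [-1.351e+02  5.900e+00 -1.000e-01] [-0.  -0.   3.9]
(-158.4, 135.8, 187.0, -64.0) -> [-1.598e+02  6.400e+00 -1.000e-01] [-0.  -0.   4.9]
(-145.5, 114.6, 187.0, -65.0) -> [-1.846e+02  6.600e+00 -1.000e-01] [-0.  -0.   5.9]
```

First half of the push.

```bash
python3 -m creep '[[[-1,-15,0,0,0,0,0],[-1,-26,0,0,0,0,0],[-1,-32,-1,0,0,0,0],[-1,-36,-1,0,0,0,0],[-1,-42,-0.5,0,0,0,0.2],[-1,-48,0,0,0,0,0.5],[-1,-54,1,0,0,0,0.7],[-1,-61,1.5,0,0,0,0.9],[-1,-67,2,0,0,0,1.1],[-1,-73,2.5,0,0,0,1.4],[-1,-79,3,0,0,0,1.6],[-1,-85.5,3.4,0,0,0,1.9],[-1,-91,4,0,0,0,2.1],[-1,-97,4.2,0,0,0,2.4],[-1,-104,4.5,0,0,0,2.6],[-1,-110,4.7,0,0,0,2.9],[-1,-110,4.7,0,0,0,2.9]]]'
python3 -c "
from h import *
d=env.get_image('top');red(d);crop(d,'pics/t4.png')
plan(*[tuple(map(float,l)) for l in np.load('path.npy')[5:]])"
```

```text
time: 8.12
position: [0.4722, 0.0403, 0.1868]
ee_rot: [0.001, 0.469, 0.883, 0.0]
force: [-0.9, 0.1, -0.8]
opening: 0.002
red corners bay [[-89.0, -29.0], [-67.0, -66.0], [-41.0, -51.0], [-62.0, -14.0]] n 160
t 8.17 tcp bay [-185.2  177.4] z 186.7 phi -62.0 F [ 0.1 -0.3 -0.2] open -0.0
(-185.3, 177.4, 187.0, -62.0) -> [ 0.1 -0.  -0.3] [ 0.  0. -0.]
(-171.6, 156.7, 187.0, -63.0) -> [-24.6   2.3  -0.2] [0. 0. 1.]
(-158.4, 135.8, 187.0, -64.0) -> [-49.3   4.2  -0.2] [0. 0. 2.]
(-145.5, 114.6, 187.0, -65.0) -> [-74.1   5.6  -0.2] [0. 0. 3.]
```

View pics/t4.png

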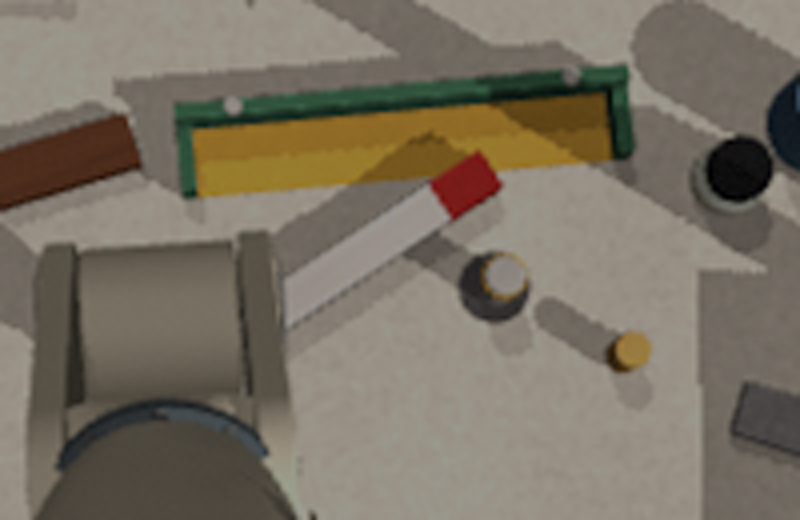

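The red end is at about crop (490,170), entering the mouth clear of the post (495,280). θ is about 29°. I'll continue, steering the plain end a little more toward the wall.

```bash
python3 -m creep '[[[-1,-5,0.5,0,0,0,0.5],[-1,-10,1,0,0,0,1],[-1,-15,2,0,0,0,1.5],[-1,-20,3,0,0,0,2],[-1,-25,4,0,0,0,2.5],[-1,-30,5,0,0,0,3],[-1,-35,6,0,0,0,3.5],[-1,-40,7,0,0,0,4],[-1,-45,8,0,0,0,4.5],[-1,-50,9,0,0,0,5],[-1,-55,10,0,0,0,5.5],[-1,-55,10,0,0,0,5.5]]]'
python3 -c "
from h import *
d=env.get_image('top');red(d)
plan()"
```

```text
time: 9.17
position: [0.5116, 0.0004, 0.1868]
ee_rot: [0.001, 0.511, 0.86, 0.0]
force: [1.0, 0.6, -0.4]
opening: 0.001
red corners bay [[-67.0, -79.0], [-48.0, -117.0], [-20.0, -102.0], [-39.0, -65.0]] n 156
t 9.22 tcp bay [-150.4  133.4] z 186.8 phi -67.5 F [ 0.2  1.1 -0.6] open -0.0
```

```bash
python3 -m creep '[[[-1,-5,0.6,0,0,0,0],[-1,-10,1.2,0,0,0,0],[-1,-15,1.8,0,0,0,0],[-1,-20,2.4,0,0,0,0],[-1,-20,2.4,0,0,0,0],[-1,0,0,0,0,0,0],[-1,20,-2,0,0,0,0],[-1,20,-2,-40,0,0,0],[-1,20,-2,-80,0,0,0],[0,100,-60,-100,0,0,0],[1,130,-120,-100,0,0,0],[1,130,-120,-100,0,0,0],[1,130,-120,-100,0,0,0],[1,130,-120,-100,0,0,0]]]'
python3 -c "
from h import *
d=env.get_image('top');red(d);crop(d,'pics/t5.png')
plan()"
```

```text
time: 10.38
position: [0.3362, 0.0575, 0.2861]
ee_rot: [-0.002, 0.51, 0.86, -0.002]
force: [-0.2, 0.4, -0.1]
opening: 0.707
red corners bay [[-59.0, -95.0], [-43.0, -135.0], [-14.0, -124.0], [-30.0, -84.0]] n 157
t 10.43 tcp bay [-314.8  208.4] z 286.8 phi -67.4 F [0.4 0.8 0.9] open 0.8
```

View pics/t5.png

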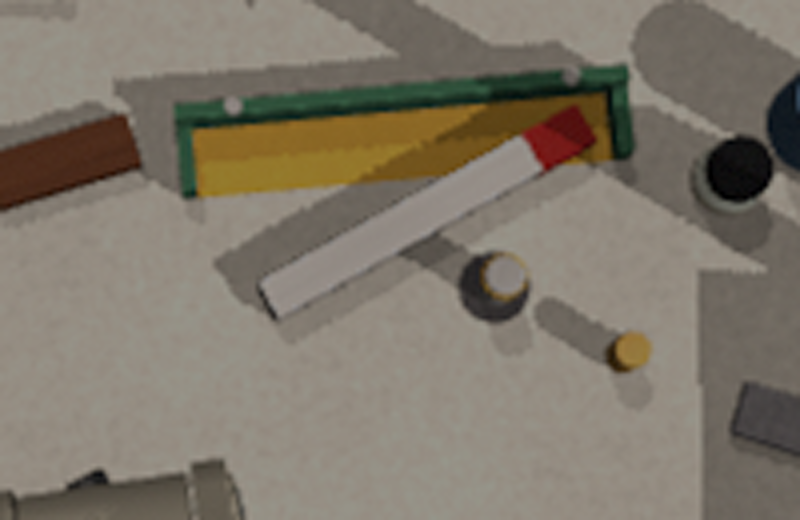

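The red end is in the bay at crop (580,130), clear of the right cheek, and the plain end is at (269,300). θ is about 24°. Now I'll bring the open fingers to the robot side of the plain half to swing it round.

```bash
cat > p2.py <<'E'
from h import *
T=np.radians; P=np.array([-34.6,-116.])
def tool(th,gap=0,s=180): 
    u=np.array([-np.sin(T(th)),np.cos(T(th))]); n=np.array([np.cos(T(th)),np.sin(T(th))]); return tuple(map(float,(P+s*u-(26.3+gap)*n).round(1)))
E
python3 - <<'E'
from p2 import *
d=env.get_image("top"); e=tobay(ray(d,[[292.25,210]],.03))[0]; r=np.array([-28.5,-129.5]); v=e-r
print("plain",e,"len",np.linalg.norm(v),"th",np.degrees(np.arctan2(-v[0],v[1])))
plan((*tool(24,13),260,24),(*tool(24,13),172,24))
E
```

```text
plain [-134.8096476   105.52497352] len 257.9505366372818 th 24.33882865330804
t 10.48 tcp bay [-312.3  208.3] z 287.2 phi -67.4 F [0.5 0.2 0.9] open 0.87
(-143.7, 32.5, 260, 24) -> [-227.    88.1   27.5] [  0.    0.1 -91.4]
(-143.7, 32.5, 172, 24) -> [-226.9   88.   115.5] [  0.    0.1 -91.4]
```

```bash
python3 -m creep '[[[1,-227,88,27,0,0,-91],[1,-227,88,27,0,0,-91],[1,-227,88,27,0,0,-91],[1,-227,88,27,0,0,-91],[1,-227,88,27,0,0,-91],[1,-227,88,27,0,0,-91],[1,-227,88,27,0,0,-91],[1,-227,88,27,0,0,-91],[1,-227,88,27,0,0,-91],[1,-227,88,27,0,0,-91],[1,-227,88,27,0,0,-91],[1,-227,88,27,0,0,-91],[1,-227,88,27,0,0,-91],[1,-227,88,27,0,0,-91],[1,-227,88,27,0,0,-91],[1,-227,88,27,0,0,-91],[1,-227,88,27,0,0,-91]]]'
python3 -c "
from p2 import *
plan((*tool(24,13),172,24))"
```

```text
time: 11.9
position: [0.5293, -0.0997, 0.2596]
ee_rot: [0.0, -0.254, 0.967, -0.0]
force: [-0.1, 1.1, 0.2]
opening: 1.002
t 11.9 tcp bay [-143.1   31.8] z 259.6 phi 23.3 F [-0.1  1.1  0.2] open 1.0
(-143.7, 32.5, 172, 24) -> [ 0.3  0.9 87.6] [-0.   0.  -0.7]
```

```bash
python3 -m creep '[[[1,0,1,25,0,0,-0.7],[1,0,1,50,0,0,-0.7],[1,0,1,75,0,0,-0.7],[1,0,1,87,0,0,-0.7],[1,0,1,87,0,0,-0.7],[1,0,1,87,0,0,-0.7]]]'
python3 -c "
from p2 import *
plan(*[(*tool(t),172,t) for t in (24,20,16,12,8,4,1)])"
```

```text
time: 12.4
position: [0.5285, -0.0986, 0.1726]
ee_rot: [-0.0, -0.261, 0.965, 0.0]
force: [-0.1, 0.4, 0.2]
opening: 1.008
t 12.4 tcp bay [-143.8   33. ] z 172.6 phi 24.2 F [-0.1  0.4  0.2] open 1.01
(-131.8, 37.7, 172, 24) -> [-12.9  -0.6   0.6] [ 0.  -0.   0.2]
(-120.9, 44.1, 172, 20) -> [-25.4   0.8   0.5] [ 0.  -0.   4.2]
(-109.5, 49.8, 172, 16) -> [-38.2   1.3   0.5] [ 0.  -0.1  8.2]
(-97.7, 54.6, 172, 12) -> [-50.9   0.9   0.5] [ 0.  -0.1 12.2]
(-85.7, 58.6, 172, 8) -> [-63.5  -0.4   0.5] [ 0.  -0.1 16.2]
(-73.4, 61.7, 172, 4) -> [-76.   -2.6   0.5] [ 0.  -0.1 20.2]
(-64.0, 63.5, 172, 1) -> [-85.3  -4.8   0.5] [ 0.  -0.1 23.2]
```

No contact force on the way down. Now the swing.

```bash
python3 -m creep '[[[1,-7,0,0,0,0,0],[1,-13,0,0,0,0,0.2],[1,-19,0,0,0,0,2.2],[1,-25,1,0,0,0,4.2],[1,-32,1,0,0,0,6.2],[1,-38,1.3,0,0,0,8.2],[1,-44.5,1,0,0,0,10.2],[1,-51,1,0,0,0,12.2],[1,-57,0.3,0,0,0,14.2],[1,-63.5,-0.4,0,0,0,16.2],[1,-70,-1.5,0,0,0,18.2],[1,-76,-2.6,0,0,0,20.2],[1,-82,-4,0,0,0,22.2],[1,-85,-5,0,0,0,23.2],[1,-85,-5,0,0,0,23.2]]]'
python3 -c "
from p2 import *
d=env.get_image('top');red(d);crop(d,'pics/t6.png')
plan()"
```

```text
time: 13.65
position: [0.6054, -0.0595, 0.1737]
ee_rot: [0.001, -0.062, 0.998, -0.0]
force: [-0.1, 0.3, 0.7]
opening: 0.994
red corners bay [[-52.0, -86.0], [-52.0, -130.0], [-20.0, -130.0], [-19.0, -86.0]] n 166
t 13.7 tcp bay [-63.5  63.5] z 173.5 phi 1.1 F [ 0.2 -0.3 -0.7] open 1.0
```

View pics/t6.png

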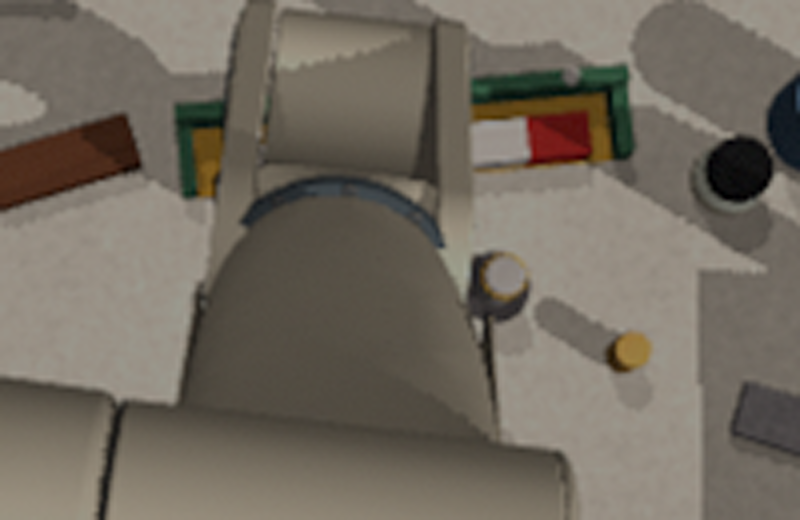

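Red end at crop (590,137), parallel to the wall, y = -130, about 20 mm short of flush. I'll back off, slide to the bar's middle, then push it home.

```bash
python3 -m creep '[[[1,6,0,0,0,0,1],[1,12,0,0,0,0,1],[1,12,-20,0,0,0,1],[1,12,-45,0,0,0,1],[1,12,-60,0,0,0,1],[1,12,-62,0,0,0,1],[1,5,-62,0,0,0,1],[1,0,-62,0,0,0,1],[1,-4,-62,0,0,0,1],[1,-8,-62,0,0,0,1],[1,-12,-62,0,0,0,1],[1,-16,-62,0,0,0,1],[1,-19,-62,0,0,0,1],[1,-20,-62,0,0,0,1],[1,-20,-62,0,0,0,1]]]'
python3 -c "
from p2 import *
d=env.get_image('top');red(d)
plan()"
```

```text
time: 14.95
position: [0.6321, -0.1183, 0.1725]
ee_rot: [-0.0, -0.054, 0.999, 0.0]
force: [-1.9, 0.6, -0.5]
opening: 1.0
red corners bay [[-29.0, -129.0], [-6.0, -131.0], [-6.0, -128.0], [-29.0, -126.0]] n 11
t 15.0 tcp bay [-42.9   2.2] z 172.5 phi 0.0 F [-0.7  1.5  0.3] open 1.0
```

Now I'll push on in 1 mm steps until the force rises.

```bash
python3 -m creep '[[[1,-1,0,0,0,0,0],[1,-2,0,0,0,0,0],[1,-2,0,0,0,0,0]]]'; python3 -m creep '[[[1,-1,0,0,0,0,0],[1,-1,0,0,0,0,0]]]';  python3 -c "
from p2 import *
plan()"
```

```text
time: 15.25
position: [0.6331, -0.1185, 0.1725]
ee_rot: [-0.001, -0.054, 0.999, 0.0]
force: [-6.1, 0.8, 3.8]
opening: 0.998
time: 15.42
position: [0.6334, -0.1186, 0.1724]
ee_rot: [-0.002, -0.054, 0.999, 0.0]
force: [-9.6, -0.4, 6.7]
opening: 0.998
t 15.42 tcp bay [-41.6   1.9] z 172.4 phi 0.0 F [-9.6 -0.4  6.7] open 1.0
```

Force is rising and the TCP has stopped at the predicted -41.5, so the bar is against the wall. One small final press, then retreat and look.

```bash
python3 -m creep '[[[1,-1.5,0,0,0,0,0],[1,-1.5,0,0,0,0,0],[1,-1.5,0,0,0,0,0]]]'; python3 -m creep '[[[1,4,0,0,0,0,0],[1,15,0,0,0,0,0],[1,30,0,0,0,0,0],[1,30,0,-40,0,0,0],[1,30,0,-80,0,0,0],[1,90,60,-110,0,0,0],[1,150,150,-120,0,0,0],[1,200,250,-120,0,0,0],[1,200,250,-120,0,0,0],[1,200,250,-120,0,0,0],[1,200,250,-120,0,0,0],[1,200,250,-120,0,0,0],[1,200,250,-120,0,0,0]]]';  python3 -c "
from p2 import *
plan()
d=env.get_image('top');red(d);crop(d,'pics/t7.png',(250,140,400,235),5.3)
crop(env.get_image('scene'),'pics/s7.png',(140,170,300,280),4.5)"
```

```text
time: 15.67
position: [0.6339, -0.1185, 0.1724]
ee_rot: [-0.004, -0.054, 0.999, 0.0]
force: [-15.4, -1.0, 10.1]
opening: 1.002
time: 16.75
position: [0.4075, 0.1108, 0.2929]
ee_rot: [-0.0, -0.054, 0.999, 0.0]
force: [0.7, -0.9, -0.4]
opening: 1.006
t 16.75 tcp bay [-241.8  254. ] z 292.9 phi 0.1 F [ 0.7 -0.9 -0.4] open 1.01
red corners bay [[-36.0, -89.0], [-34.0, -130.0], [-4.0, -128.0], [-5.0, -88.0]] n 133
```

View pics/t7.png

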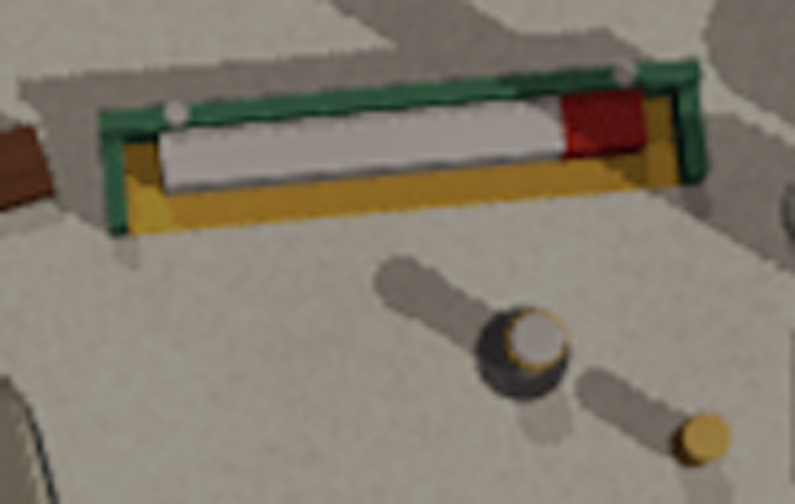

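The top crop shows the bar lying along the wall, plain end at x=160 and red end at x=643, with yellow showing at both ends and all along the front. I'll check the back gap from the other side.

View pics/s7.png

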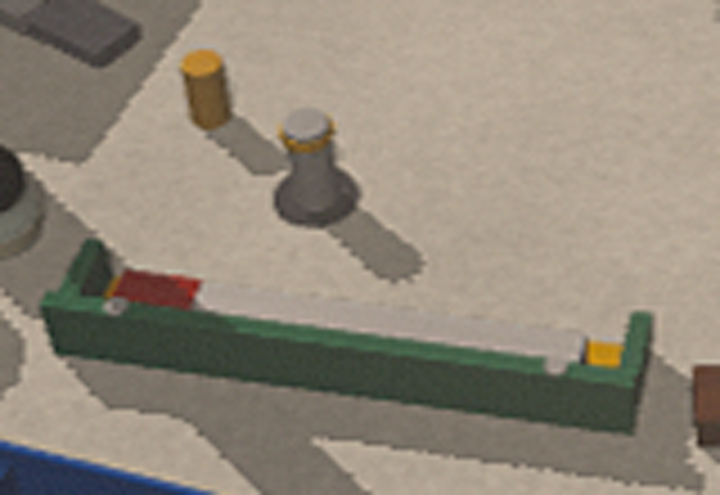

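```bash
python3 -c "
from h import *
d=env.get_image('top')
c=np.array([[160,133],[168,190],[643,92],[643,153]])/5.3+[250,140]
print(tobay(ray(d,c,.03)).round(1))"
```

```text
[[  -3.5  127.9]
 [ -34.9  126.4]
 [  -4.2 -132.3]
 [ -37.4 -128.6]]
```

```bash
python3 -c "
from rig import env
print(env.sign_off())"
```

```text
the job is handed in; nothing more can be done
None
```

The tube is in the stock bay, along the back wall between the two cheeks. The job was handed in at about 17 s of the 51 s allowed.

**What I did:**
- I pushed the red half with the open fingers to angle the tube about 30°.
- I then pushed the plain end with the shut fingers, which took the red end past the post and into the bay.
- I swung the plain end round and pressed the tube against the wall at mid-length.
- The tube was pushed throughout, never gripped or lifted.

**Last checks:**
- **Position:** the tube's ends measure y ≈ +127 and −130 mm, about 20 mm from each cheek. It is parallel to the wall within about 0.5° by the top edges.
- **Against the wall:** the fingers stopped where a flush tube should stop them. The force rose to about 15 N, far above what sliding a 0.4 kg tube takes.
- **Disagreement:** the camera puts the tube's back top edge 3 to 5 mm short of the wall. I trusted the contact reading over that, because calibration error and shadow could account for most of it, and neither camera can see into the gap itself.
- **Other things:** the post, offcut, jar and block look untouched in the pictures. I did not re-measure them or the objects farther away. The robot was clear of everything at hand-in.

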